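Clamp the plankton counting tray in the stage holder

ROBOT

A 7-joint arm with a two-finger parallel gripper is mounted at the origin on the work surface. World frame = base frame: x ahead of the robot, y to its left, z up, the work surface at z = 0. Lengths are in m, angles in rad, forces in N, time in s.
With the tool pointing down it reaches from about 0.4 to 0.85 m from the base axis. Payload 10.4 kg.
Tool frame: the origin (TCP) lies at the very end of the fingers, on their centre line; the grasp point (between the pads) lies r.tcp_to_grasp behind it (r.tcp_to_grasp is the distance from the TCP to the grasp point, in m); z points along the fingers, y is the line along which they close (so a half turn about z gives the same grasp; the last joint's range is limited). The gripper opens to 87 mm and grips with 3 to 60 N. Pads are 19 mm wide; open, the fingers measure 117 mm over their backs; the gripper's body (75 mm by 190 mm) begins 51 mm behind the grasp point.
Start: joints at [1.219, 0.332, -0.065, 1.46, 0.022, 1.35, -0.088], TCP at [0.202, -0.592, 0.223] pointing down, gripper open.
Joint ranges: [-2.6, 2.6], [-0.5, 2.12], [-1.47, 1.34], [0.16, 2.42], [-1.27, 4.41], [0.06, 2.06], [-2.6, 2.6]. Speed limits (rad/s): [2.22, 2.22, 2.79, 2.79, 3.14, 3.14, 3.14].

INTERFACE

Orientations are given as a unit quaternion [x, y, z, w].
In Python, from bench import monitor, cams, ticket, r gives the robot as it stands.
- The arm moves only by the shell command python3 -m crank 'ROWS' [OPENING] [FORCE]. ROWS is a JSON object whose one key "steps" holds a list of rows, each a list of 2 entries, a list of its own where there are three numbers: the shift along the world's x, y, z in units of 25 mm (1.0 is 25 mm), then the turn, a rotation vector about the world's x, y, z in units of 5 degrees (1.0 is 5 degrees). In form: {"steps": [[[x, y, z], [ax, ay, az]], ...]}. A call has 1 to 10 rows; each row shifts and turns the commanded pose from where the row before left it; what a row does not reach is not made up. A row lasts 1/12 s, in which the tool goes at most 41.7 mm and 7.16 degrees, less where a joint would pass 70% of its speed; a pose out of reach is approached as far as the arm can. A call is refused whole if a number of a shift passes 1 or a number of a turn 1, either way. A call with a gripper value outside its range is refused whole. OPENING is the finger opening in mm, from 0 to 87, set as the call begins (- or left out, the last holds). The fingers move at their own pace and stop on an object; FORCE is the grip in N (left out, the last holds). Time passes only in rows, so rows that do not move let the fingers close. It gives the time, the measured TCP pose, the force, the opening and the grip force at its end, in the units of the state.
- monitor.read_state(): the state, without advancing time (a new reading comes with each control period).
- cams.camera(name): name is "scene" or "side" or "wrist"; returns a dict with "pixels" (480x640x3 uint8, blue, green, red), "z_map" (480x640 float32, m along the optical axis (not along the pixel's ray), 0 where there is no reading), "vfov" (degrees; the focal length in pixels is half the picture's height over the tangent of half this angle, whatever the lens; pixels are square), "cx", "cy" (the principal point, pixels), "T" (4x4, takes a point from camera to world coordinates). Camera axes: x right, y up, looking along -z (the intrinsics and any distortion apply to the point x, -y, -z); pixel columns grow to the right and rows downward; lengths in m; the calibration is good to about 2 mm. A picture is of the moment at which its call begins.
- ticket.close_job(): hands the job in; it is judged then, once.
The state is a dict: "time": time; "joint_positions": joint angles; "joint_vel": joint speeds; "joint_torque": joint torques, N m; "ee_pos": TCP position; "eef_rot": TCP orientation; "ft_force": force on the tool from outside, world axes, zero at the start; "torque": the same for the moment, N m; "width": finger opening in m; "grip_force": force on a finger pad.
Only numpy, scipy, OpenCV 4.12 (cv2) and the standard library are available. Lean on these libraries where they do the work, as an engineer would, in place of code of your own. Each camera call takes 0.05 s, during which the arm holds its last target. There are 200 camera calls.

TASK

Lay the white glass counting tray flat in the stage holder and slide it home against the end pin and the two pins of the stop bar, with the clamp still open. Then turn the eccentric knob clockwise until its lobe bears firmly on the side of the tray, so that the tray cannot shift, but not hard enough to crack the glass, and let go. Do not disturb the jars and the dish.

Things in the scene. Friction and masses are not known exactly. Their poses are not given: they have to be found in the camera images.
- tray: White glass counting tray, 60 mm (own x) by 140 mm (own y) by 18 mm high, about 0.3 kg, a shallow winding channel in its top. Origin: centre of its underside, z up; half a turn makes no difference. Starts flat on the bench left of the holder. Carry it level by its long sides, 10 mm to the holder's -y of its middle: there both fingers stay clear of pins, cam and knob in the holder.
- holder: Stage holder fixed to the bench: aluminium plate 150 mm (own x, -85 to +65) by 200 mm (own y), top face 30 mm above the bench. Origin on the bench under the pocket's middle; own x points roughly away from the robot, own y to its left. The tray lies in it with its long side along own y, between the knob's cam (near side), the stop bar (far side) and the end pin (right end).
- pocket (a point): Nominal place of the tray's underside centre when home, on the plate's top, axes as the holder's. True in y. In x the home tray lies -2 to +2 mm from it, not told: the far stop bar (2 mm plate, two plastic-sleeved pins 12 mm thick, 14 mm high, at y -64 and +64) was set by hand. Lowered with its centre at x -4 (give or take 2), y +7 mm, the tray clears pins and open cam.
- end_pin (a point): Top centre of the fixed plastic-sleeved end pin, 12 mm thick, 14 mm high, at holder x 0, y -76 mm. The tray's right end rests against it when home. Tray home = flat on the plate and touching this pin and both pins of the stop bar.
- knob_grip (a point): Grip point on the knob's vertical axis (holder x -49, y +38 mm), 70 mm above the bench. Black wing, 44 mm along own x, 12 mm thick, 54 to 80 mm above the bench, parallel to the tray while open; gripped across own y, the fingertips pass over the tray's top (48 mm). Below it a plastic-tyred disc, radius 20 mm, 32 to 46 mm up, centre 8 mm off the axis, 70 degrees counter-clockwise of own +x.
- knob (a joint): Knob angle, rad, clockwise from above: 0 = lobe straight away from the tray (holder -x), stop at 2.6. Starts open at 0.3 to 0.5; its tyre meets the home tray at 1.15 to 1.7, by the bar's setting. Stays where it is left. Turning free takes 0.15 N m (less is felt standing still); once the lobe bears, each newton of its force adds about 0.013 N m. Firm is 5 to 18 N; over 22 N the glass cracks.
- jar_amber: Bystander: amber glass jar with black cap, 42 mm wide, 62 mm high, beyond the tray's start; origin at the centre of its underside. Leave it alone.
- jar_white: Bystander: clear jar with white cap, 38 mm wide, 52 mm high, right of the holder; origin at the centre of its underside. Leave it alone.
- dish: Bystander: glass dish, 90 mm wide, 18 mm high, beyond the holder to the right; origin at the centre of its underside. Leave it alone.
Things that resemble listed ones, but are neither listed nor needed, are in the scene too. There is more than one size of the tray; the job needs the middle-sized.

How it is judged:
By the outcome, as a careful person would: the job done as asked, in the order asked, and still so for the second after the job is handed in, with the robot touching nothing.
It also fails if it takes over 70 s, if anything falls off the work surface, if the arm or the gripper's body presses on something with over 40 N, if the wrist force passes 120 N, or if a joint passes its speed limit or range.

## Working session

There is one attempt and no reset: what is moved stays moved. The work goes in short steps, Python scripts to look and compute and a shell command to move; the robot and the scene stay as the last step left them, time stands still between calls to the robot, and variables do not carry over. Pictures are saved under pics/ and viewed, at most 14 in all, crops included, and the job is handed in when it is done.

```bash
ls; mkdir -p pics; python3 - <<'E'
from bench import monitor,cams,r
import cv2,numpy as np,pickle
s=monitor.read_state()
print({k:np.round(v,3) for k,v in s.items()}, r.tcp_to_grasp)
d={}
for n in ["scene","side","wrist"]:
    c=cams.camera(n); d[n]=c; cv2.imwrite(f"pics/{n}0.png",c["pixels"])
    print(n,c["vfov"],c["cx"],c["cy"],np.round(c["T"],3).tolist(),[k for k in c])
pickle.dump(d,open("c0.pkl","wb"))
E
```

```text
pics
{'time': np.float64(0.0), 'joint_positions': array([ 1.219,  0.333, -0.065,  1.461,  0.022,  1.35 , -0.088]), 'joint_vel': array([ 0.002,  0.001, -0.002,  0.   , -0.001,  0.001,  0.002]), 'joint_torque': array([-0.0000e+00, -6.2326e+01,  2.5000e-02, -3.8991e+01, -6.1000e-02,
        4.0000e-02,  0.0000e+00]), 'ee_pos': array([ 0.202, -0.591,  0.222]), 'eef_rot': array([ 0.987,  0.164, -0.   , -0.001]), 'ft_force': array([-0.292, -0.176, -0.075]), 'torque': array([-0.043,  0.017, -0.05 ]), 'grip_force': np.float64(0.0), 'width': np.float64(0.087)} 0.0187
scene 47.21218392230644 321.2051744425427 236.35050713855145 [[0.627, -0.441, 0.642, 1.223], [0.779, 0.344, -0.524, -0.658], [0.01, 0.829, 0.559, 0.711], [0.0, 0.0, 0.0, 1.0]] ['pixels', 'z_map', 'vfov', 'cx', 'cy', 'T']
side 45.416106563304844 323.6193987121074 238.12061016956267 [[-0.984, 0.075, -0.161, 0.318], [-0.177, -0.496, 0.85, 1.019], [-0.016, 0.865, 0.501, 0.691], [0.0, 0.0, 0.0, 1.0]] ['pixels', 'z_map', 'vfov', 'cx', 'cy', 'T']
wrist 62.934848320931316 322.8981933524664 244.0401337094903 [[0.323, 0.909, 0.262, 0.274], [-0.947, 0.31, 0.088, -0.567], [-0.001, -0.277, 0.961, 0.383], [0.0, 0.0, 0.0, 1.0]] ['pixels', 'z_map', 'vfov', 'cx', 'cy', 'T']
```

View pics/scene0.png

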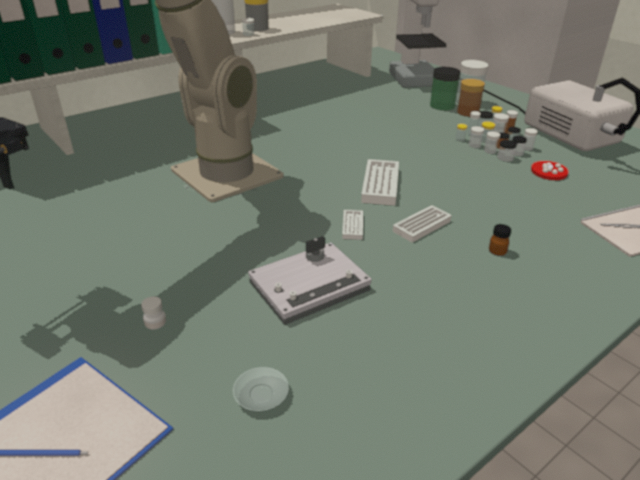

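View pics/side0.png

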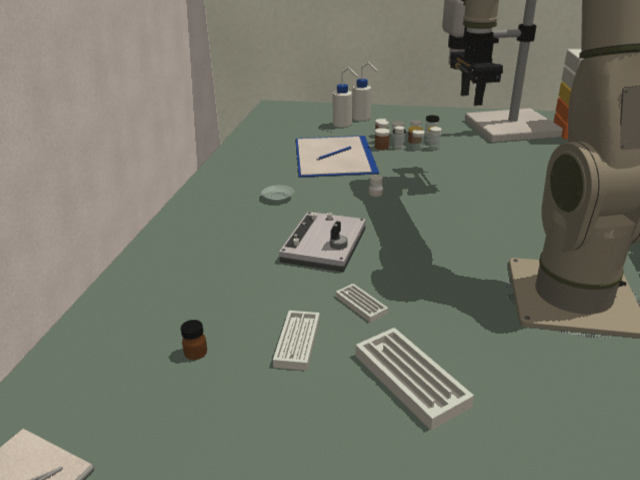

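The scene view shows three trays: big (380,180), small (352,223), and the middle one at (423,222). The holder is at (310,280) with the black knob at (315,247). In the side view the middle tray is at (297,340), the holder at (324,238) and the knob at (337,233).

```bash
cat > h.py <<'E'
import cv2,numpy as np
def f(c): return 240/np.tan(np.radians(c["vfov"]/2))
def ray(c,uv):
    uv=np.atleast_2d(np.float64(uv)); F=f(c)
    d=np.stack([(uv[:,0]-c["cx"])/F,-(uv[:,1]-c["cy"])/F,-np.ones(len(uv))],1)
    return d@c["T"][:3,:3].T
def plane(c,uv,z):
    d=ray(c,uv); o=c["T"][:3,3]; return o+d*((z-o[2])/d[:,2])[:,None]
def xyz(c):
    v,u=np.mgrid[:480,:640]; d=ray(c,np.stack([u.ravel(),v.ravel()],1))
    return (c["T"][:3,3]+d*c["z_map"].reshape(-1,1)).reshape(480,640,3)
def tri(c1,p1,c2,p2):
    o=[c["T"][:3,3] for c in(c1,c2)]; d=[ray(c,p)[0] for c,p in((c1,p1),(c2,p2))]
    A=np.stack([d[0],-d[1]],1); s=np.linalg.lstsq(A,o[1]-o[0],rcond=None)[0]
    a,b=o[0]+s[0]*d[0],o[1]+s[1]*d[1]; return (a+b)/2,np.linalg.norm(a-b)
def comp(mask,seed):
    n,l=cv2.connectedComponents(mask.astype(np.uint8)); 
    return l==l[seed[1],seed[0]]
E
python3 - <<'E'
import pickle; from h import *
d=pickle.load(open("c0.pkl","rb"))
for n,seeds in {"scene":dict(tray=(423,228),holder=(300,270)),"side":dict(tray=(297,345),holder=(315,245))}.items():
    c=d[n]; P=xyz(c); b=c["pixels"].astype(int)
    for k,s in seeds.items():
        print(n,k,P[s[1],s[0]].round(3),c["pixels"][s[1],s[0]])
        zt={"tray":.018,"holder":.03}[k]
        m=comp((P[...,2]>zt-.010)&(P[...,2]<zt+.03)&(c["z_map"]>0),s)
        q=P[m]; print(m.sum(),"z pct",np.percentile(q[:,2],[5,50,95]).round(4))
        (cx,cy),wh,a=cv2.minAreaRect((q[:,:2]*1000).astype(np.float32)); print("rect depth",round(cx,1),round(cy,1),np.round(wh,1),round(a,1))
        # colour: bright, low saturation
        hsv=cv2.cvtColor(c["pixels"],cv2.COLOR_BGR2HSV)
        dil=cv2.dilate(m.astype(np.uint8),np.ones((9,9)))>0
        mm=dil&(hsv[...,1]<60)&(hsv[...,2]>110)
        v,u=np.nonzero(mm); Q=plane(c,np.stack([u,v],1),zt)
        (cx,cy),wh,a=cv2.minAreaRect((Q[:,:2]*1000).astype(np.float32)); print("rect colour",mm.sum(),round(cx,1),round(cy,1),np.round(wh,1),round(a,1))
    x0,y0,w,h={"scene":(235,200,230,125),"side":(255,195,130,185)}[n]
    cv2.imwrite(f"pics/{n}_crop.png",cv2.resize(c["pixels"][y0:y0+h,x0:x0+w],None,fx=3.2,fy=3.2,interpolation=cv2.INTER_CUBIC))
E
python3 - <<'E'
import cv2;a=cv2.imread("pics/scene_crop.png");b=cv2.imread("pics/side_crop.png")
print(a.shape,b.shape)
E
```

```text
scene tray [0.544 0.202 0.017] [171 181 182]
943 z pct [0.0088 0.0151 0.0194]
rect depth 520.1 225.2 [ 64.7 145.9] 2.0
rect colour 1703 525.3 221.2 [105.8 195.1] 2.0
scene holder [ 0.506 -0.127  0.027] [172 175 183]
4990 z pct [0.0253 0.0301 0.0392]
rect depth 533.6 -124.1 [204.3 155.6] 83.7
rect colour 5031 535.3 -125.7 [232.1 188.5] 82.3
side tray [0.517 0.244 0.007] [181 198 197]
280708 z pct [-0.2307 -0.0006  0.3806]
rect depth 560.3 -427.2 [2889.  1784.9] 89.6
rect colour 248090 1515.2 -1673.6 [4924.5 4601.2] 3.3
side holder [ 0.545 -0.072  0.029] [169 174 185]
2902 z pct [0.0246 0.0291 0.0433]
rect depth 533.1 -121.0 [208.  152.5] 83.7
rect colour 2878 532.0 -121.9 [257.3 181.6] 83.7
(400, 736, 3) (592, 416, 3)
```

View pics/scene_crop.png

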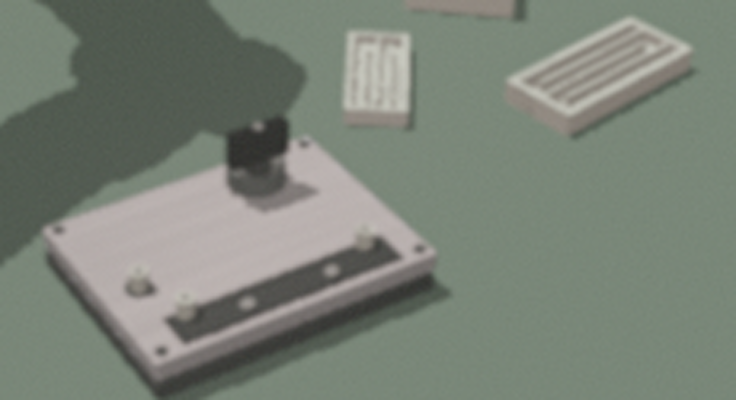

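The crop confirms it: the pins, the end pin and the stop bar are visible, and the middle tray is at the right. Coarse poses are tray (520,223), yaw about 2°, and holder yaw about -6.3°, with the pocket near (543,-124). I'll move over the holder and refine with the wrist camera.

```bash

python3 -m crank '{"steps":[[[0.64,1,0.1],[0,0,1]],[[0.64,1,0.1],[0,0,1]],[[0.64,1,0.1],[0,0,1]],[[0.64,1,0.1],[0,0,1]],[[0.64,1,0.1],[0,0,1]],[[0.64,1,0.1],[0,0,1]],[[0.64,1,0.1],[0,0,1]],[[0.64,1,0.1],[0,0,1]],[[0.64,1,0.1],[0,0,1]],[[0.64,1,0.1],[0,0,1]]]}' 87
python3 -m crank '{"steps":[[[0.64,1,0],[0,0,1]],[[0.64,1,0],[0,0,1]],[[0.64,1,0],[0,0,1]],[[0.64,1,0],[0,0,0]],[[0.64,1,0],[0,0,0]],[[0.64,1,0],[0,0,0]],[[0.64,1,0],[0,0,0]],[[0.64,1,0],[0,0,0]],[[0.64,1,0],[0,0,0]],[[0.64,1,0],[0,0,0]]]}'
python3 -m crank '{"steps":[[[0,0,0],[0,0,0]],[[0,0,0],[0,0,0]],[[0,0,0],[0,0,0]]]}'
python3 - <<'E'
from bench import cams,monitor
import pickle,cv2
c=cams.camera("wrist");pickle.dump(c,open("w1.pkl","wb"));cv2.imwrite("pics/w1.png",c["pixels"])
E
python3 -m crank '{"steps":[[[0,1,0],[0,0,0]],[[0,1,0],[0,0,0]],[[0,1,0],[0,0,0]],[[0,1,0],[0,0,0]],[[0,0,0],[0,0,0]],[[0,0,0],[0,0,0]]]}'
python3 - <<'E'
from bench import cams,monitor
import pickle,cv2
c=cams.camera("wrist");pickle.dump(c,open("w2.pkl","wb"));cv2.imwrite("pics/w2.png",c["pixels"])
E
```

```text
time: 0.98
ee_pos: [0.3623, -0.3401, 0.2476]
eef_rot: [0.824, 0.567, -0.0, -0.0]
ft_force: [0.4, -0.3, -0.1]
width: 0.0873
grip_force: 0.0
time: 1.82
ee_pos: [0.5223, -0.0903, 0.2475]
eef_rot: [0.744, 0.668, -0.0, 0.0]
ft_force: [0.9, -0.6, 0.6]
width: 0.0871
grip_force: 0.0
time: 2.07
ee_pos: [0.5215, -0.0921, 0.2473]
eef_rot: [0.744, 0.668, -0.0, -0.0]
ft_force: [0.9, -0.2, -0.3]
width: 0.0872
grip_force: 0.0
time: 2.62
ee_pos: [0.5216, 0.0085, 0.2477]
eef_rot: [0.744, 0.668, -0.0, 0.0]
ft_force: [-0.0, -1.0, 0.0]
width: 0.0868
grip_force: 0.0
```

View pics/w2.png

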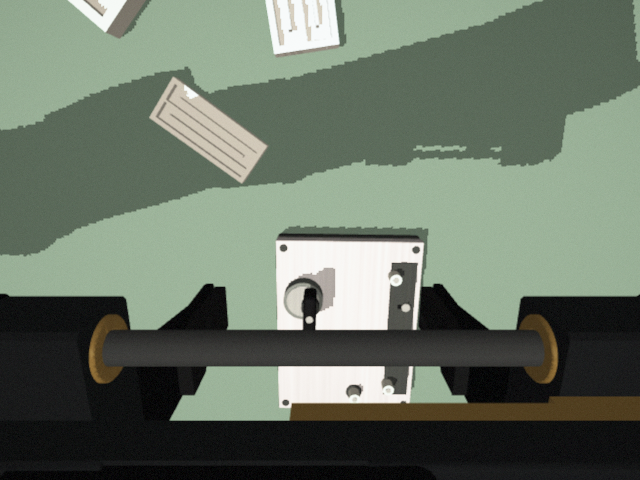

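w2 shows the holder with its corner screws at (283,247), (416,250), (285,402), (404,402), bar pins at (396,280) and (388,387), and the end pin at (354,392). The middle tray's end is at (305,40). I'll look at w1 too, where the holder should clear the gripper bar.

```bash
python3 - <<'E'
import cv2; a=cv2.imread("pics/w1.png")[100:310,230:470]; cv2.imwrite("pics/w1c.png",cv2.resize(a,None,fx=2.8,fy=2.8,interpolation=cv2.INTER_CUBIC))
E
```

```text
(no output)
```

View pics/w1c.png

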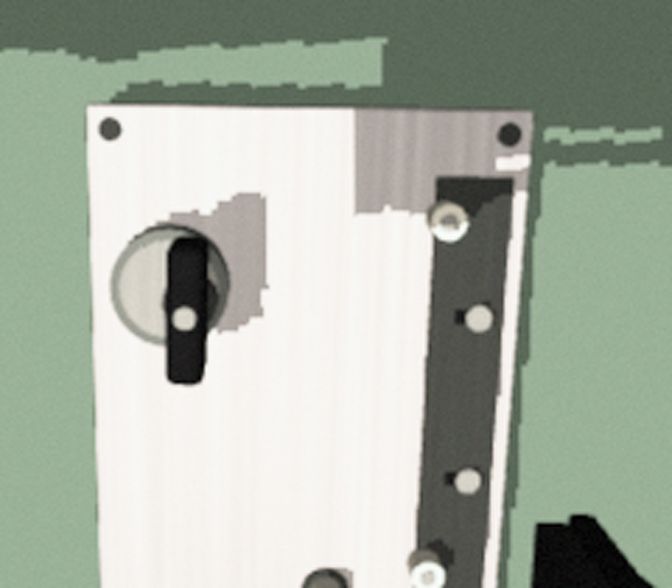

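w1 crop: bar pins are at full-image (390.7,178.6) and (382.9,306.1), the knob's top button at (295.7,213.6), and the top screws at (269.3,146.1) and (411.8,147.9). I'll triangulate with w2 next, then get the tray view.

```bash
python3 - <<'E'
import pickle; from h import *
a,b=[pickle.load(open(f"w{i}.pkl","rb")) for i in(1,2)]
def cen(c,p,R,bright):
    g=cv2.cvtColor(c["pixels"],cv2.COLOR_BGR2GRAY); x,y=map(int,np.round(p)); w=g[y-R:y+R+1,x-R:x+R+1]
    t,m=cv2.threshold(w,0,255,cv2.THRESH_OTSU); m=m if bright else 255-m
    n,l,s,ce=cv2.connectedComponentsWithStats(m); k=l[R,R]; k=k or 1
    return ce[k]+[x-R,y-R],s[k][4]
for nm,p,q,R,br,z in [("screwL",(269,146),(283,247),7,0,.03),("screwR",(412,148),(416,250),7,0,.03)]:
    P,sa=cen(a,p,R,br);Q,sb=cen(b,q,R,br); X,e=tri(a,P,b,Q)
    print(nm,P.round(1),sa,Q.round(1),sb,"tri",X.round(4),round(e,4),plane(a,P,z).round(4),plane(b,Q,z).round(4))
for nm,q in [("screwBL",(285,402)),("screwBR",(404,402))]:
    Q,s=cen(b,q,5,0);print(nm,Q,s,plane(b,Q,.03).round(4))
for nm,p,q,z in [("pinL",(390.7,178.6),(396,280),.044),("pinR",(382.9,306.1),(388,387),.044),("knobtop",(295.7,213.6),(309,320),.08)]:
    X,e=tri(a,p,b,q);print(nm,X.round(4),round(e,4),plane(a,p,z).round(4),plane(b,q,z).round(4))
print("end",plane(b,(354,392),.044))
x,y,w=330,265,90
cv2.imwrite("pics/w2c.png",cv2.resize(b["pixels"][265:410,270:430],None,fx=4,fy=4,interpolation=cv2.INTER_CUBIC))
E
python3 -m crank '{"steps":[[[0,1,0],[0,0,0]],[[0,1,0],[0,0,0]],[[0,1,0],[0,0,0]],[[0,1,0],[0,0,0]],[[0,1,0],[0,0,0]],[[0,1,0],[0,0,0]],[[0,1,0],[0,0,0]],[[0,0,0],[0,0,0]],[[0,0,0],[0,0,0]],[[0,0,0],[0,0,0]]]}'
python3 - <<'E'
from bench import cams
import pickle,cv2
c=cams.camera("wrist");pickle.dump(c,open("w3.pkl","wb"));cv2.imwrite("pics/w3.png",c["pixels"])
E
python3 -m crank '{"steps":[[[0,1,0],[0,0,0]],[[0,1,0],[0,0,0]],[[0,0,0],[0,0,0]],[[0,0,0],[0,0,0]]]}'
python3 - <<'E'
from bench import cams
import pickle,cv2
c=cams.camera("wrist");pickle.dump(c,open("w4.pkl","wb"));cv2.imwrite("pics/w4.png",c["pixels"])
E
```

```text
screwL [268.8 145.6] 52 [283.  247.7] 40 tri [ 0.478  -0.024   0.0295] 0.0 [[ 0.4781 -0.024   0.03  ]] [[ 0.4781 -0.0239  0.03  ]]
screwR [411.4 147.7] 55 [415.7 249.4] 45 tri [ 0.611  -0.0403  0.0291] 0.0002 [[ 0.6107 -0.0403  0.03  ]] [[ 0.6109 -0.04    0.03  ]]
screwBL [285.3        402.26666667] 30 [[ 0.4559 -0.206   0.03  ]]
screwBR [403.87301587 404.57142857] 63 [[ 0.5899 -0.2236  0.03  ]]
pinL [ 0.5873 -0.065   0.0443] 0.0003 [[ 0.5875 -0.0651  0.044 ]] [[ 0.5871 -0.0651  0.044 ]]
pinR [ 0.5737 -0.2004  0.0273] 0.0002 [[ 0.5719 -0.1923  0.044 ]] [[ 0.5717 -0.1879  0.044 ]]
knobtop [ 0.4995 -0.081   0.0805] 0.0002 [[ 0.4996 -0.0811  0.08  ]] [[ 0.4994 -0.0813  0.08  ]]
end [[ 0.53459469 -0.19027361  0.044     ]]
time: 3.5
ee_pos: [0.5225, 0.1813, 0.2473]
eef_rot: [0.745, 0.667, -0.0, 0.0]
ft_force: [-0.1, -0.4, 0.0]
width: 0.0871
grip_force: 0.0
time: 3.88
ee_pos: [0.522, 0.2332, 0.2475]
eef_rot: [0.744, 0.668, -0.0, -0.0]
ft_force: [-0.0, -0.2, -0.4]
width: 0.0871
grip_force: 0.0
```

View pics/w3.png

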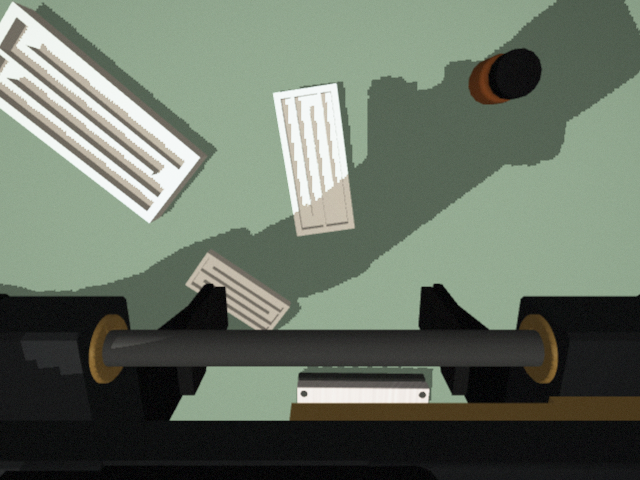

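View pics/w2c.png

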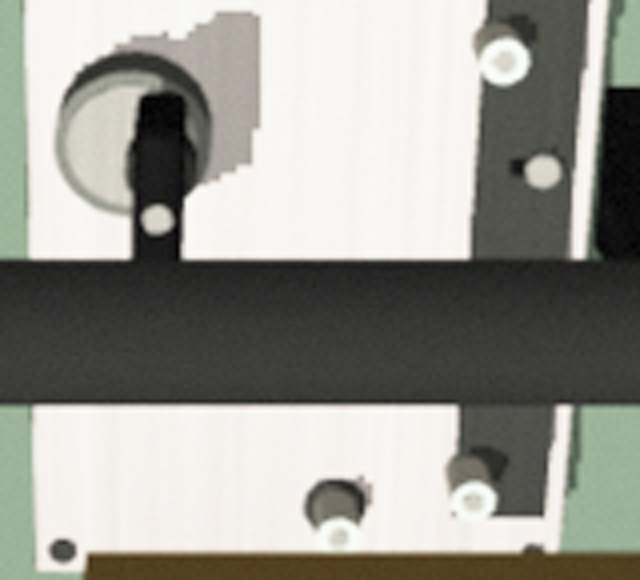

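w3 shows the middle tray fully visible with top corners at about (274,93), (336,83), (354,229), (297,236), and the amber jar at (510,75). In w2c the bar pins are at full-image (396.2,280.5) and (388.5,390.0), and the end pin at (355,399.3).

```bash
python3 - <<'E'
import pickle; from h import *
a,b,c3,c4=[pickle.load(open(f"w{i}.pkl","rb")) for i in(1,2,3,4)]
t=np.radians(-6.93);R=np.array([[np.cos(t),-np.sin(t)],[np.sin(t),np.cos(t)]]);o=np.array([.5434,-.1243])
H=lambda X:((np.ravel(X)[:2]-o)@R*1000).round(1)
for nm,p,q in [("pinL",(390.7,178.6),(396.2,280.5)),("pinR",(382.9,306.1),(388.5,390.0))]:
    X,e=tri(a,p,b,q);print(nm,X.round(4),round(e,4),H(plane(a,p,.044)),H(plane(b,q,.044)))
print("end",H(plane(b,(355,399.3),.044)))
res=[]
for c,s in((c3,(320,110)),(c4,None)):
    hsv=cv2.cvtColor(c["pixels"],cv2.COLOR_BGR2HSV); P=xyz(c)
    m=(P[...,2]>.009)&(P[...,2]<.025)&(c["z_map"]>0)&((hsv[...,0]<35)|(hsv[...,1]<25))
    m[:, :255]=0; m[270:]=0
    n,l,st,ce=cv2.connectedComponentsWithStats(m.astype(np.uint8))
    k=1+np.argmax(st[1:,4]); m=l==k; print(st[k],"z",np.percentile(P[m][:,2],[10,50,90]).round(4))
    v,u=np.nonzero(m); hull=cv2.convexHull(np.stack([u,v],1).astype(np.int32)); 
    ap=cv2.approxPolyDP(hull,6,True)[:,0]; print(ap.tolist())
    Q=plane(c,np.stack([u,v],1),.018)
    print(cv2.minAreaRect((Q[:,:2]*1000).astype(np.float32)))
    res.append(ap)
if len(res[0])==len(res[1])==4:
    f=lambda A:A[np.lexsort((A[:,0],A[:,1]//60))]
    X=[tri(c3,p,c4,q)[0] for p,q in zip(f(res[0]),f(res[1]))];print(np.round(X,4))
E
```

```text
pinL [ 0.587  -0.0648  0.0462] 0.0002 [36.6 64.1] [36.5 63.5]
pinR [ 0.5722 -0.1933  0.0419] 0.0001 [ 36.5 -64.1] [ 36.5 -63.5]
end [  0.6 -75.9]
[ 273   84   81  152 3791] z [0.0155 0.0168 0.0178]
[[353, 228], [297, 235], [273, 93], [335, 84]]
((519.9570922851562, 227.0614776611328), (59.802894592285156, 139.431396484375), 1.89677894115448)
[ 281  141   77  129 2644] z [0.0156 0.0168 0.0178]
[[357, 269], [301, 269], [281, 150], [341, 141]]
((519.8163452148438, 231.03314208984375), (59.774757385253906, 132.1870574951172), 1.8909212350845337)
[[ 0.4884  0.2957  0.0183]
 [ 0.547   0.2977  0.0125]
 [ 0.4777  0.1178 -0.1375]
 [ 0.5546  0.1423 -0.0466]]
```

Tray: centre (520.0,227.1), 59.8 × 139.4 mm, yaw 1.9°, top about 18 mm. Holder: pocket (543.4,-124.3), yaw -6.93°. The pins sit at x of about 36.5, so home is at x of about +0.5. These agree with the sizes given, so I'll approach the grasp.

```bash

python3 -m crank '{"steps":[[[-0.07,-0.64,-1],[0,0,0.8]],[[0,0,-1],[0,0,0.8]],[[0,0,-1],[0,0,0]],[[0,0,-1],[0,0,0]],[[0,0,-1],[0,0,0]],[[0,0,-1],[0,0,0]],[[0,0,-1],[0,0,0]],[[0,0,-0.8],[0,0,0]],[[0,0,0],[0,0,0]],[[0,0,0],[0,0,0]]]}' 87
python3 -m crank '{"steps":[[[0,0,-0.5],[0,0,0]],[[0,0,-0.5],[0,0,0]],[[0,0,-0.5],[0,0,0]],[[0,0,-0.35],[0,0,0]],[[0,0,0],[0,0,0]],[[0,0,0],[0,0,0]],[[0,0,0],[0,0,0]]]}'
```

```text
time: 4.77
ee_pos: [0.5201, 0.2157, 0.0523]
eef_rot: [0.696, 0.718, -0.001, -0.0]
ft_force: [1.3, 0.7, 0.5]
width: 0.0872
grip_force: 0.0
time: 5.35
ee_pos: [0.5202, 0.2178, 0.0066]
eef_rot: [0.696, 0.718, 0.0, 0.0]
ft_force: [-0.2, 0.2, 0.9]
width: 0.0872
grip_force: 0.0
```

```bash

python3 -m crank '{"steps":[[[0,0,0],[0,0,0]],[[0,0,0],[0,0,0]],[[0,0,0],[0,0,0]],[[0,0,0],[0,0,0]],[[0,0,0],[0,0,0]],[[0,0,0],[0,0,0]],[[0,0,0],[0,0,0]],[[0,0,0],[0,0,0]]]}' 50 30
python3 -m crank '{"steps":[[[0,0,0.2],[0,0,0]],[[0,0,0.4],[0,0,0]],[[0,0,0.8],[0,0,0]],[[0,0,1],[0,0,0]],[[0,0,1],[0,0,0]],[[0,0,1],[0,0,0]],[[0,0,0.6],[0,0,0]],[[0,0,0],[0,0,0]]]}'
```

```text
time: 6.02
ee_pos: [0.5202, 0.2175, 0.0065]
eef_rot: [0.696, 0.718, 0.0, 0.0]
ft_force: [0.0, -0.2, 2.0]
width: 0.0594
grip_force: 30.0
time: 6.68
ee_pos: [0.5216, 0.2186, 0.1354]
eef_rot: [0.696, 0.718, 0.002, 0.001]
ft_force: [0.8, 1.1, -2.6]
width: 0.0596
grip_force: 30.0
```

```bash

python3 -m crank '{"steps":[[[0.05,-0.5,0],[0,0,-0.2]],[[0.05,-1,0],[0,0,-0.2]],[[0.05,-1,0],[0,0,-0.2]],[[0.05,-1,0],[0,0,-0.2]],[[0.05,-1,0],[0,0,-0.2]],[[0.05,-1,0],[0,0,-0.2]],[[0.05,-1,0],[0,0,-0.2]],[[0.05,-1,0],[0,0,-0.2]],[[0.05,-1,0],[0,0,-0.16]],[[0.05,-1,0],[0,0,0]]]}'
python3 -m crank '{"steps":[[[0.05,-1,0],[0,0,0]],[[0.05,-1,0],[0,0,0]],[[0.05,-1,0],[0,0,0]],[[0.05,-0.76,0],[0,0,0]],[[0.056,-0.5,0],[0,0,0]],[[0,0,0],[0,0,0]],[[0,0,0],[0,0,0]],[[0,0,0],[0,0,0]]]}'
python3 - <<'E'
from bench import cams
import pickle,cv2
d={n:cams.camera(n) for n in("wrist","side","scene")}
pickle.dump(d,open("c5.pkl","wb"))
a=cv2.resize(d["side"]["pixels"][150:310,240:420],None,fx=2.2,fy=2.2,interpolation=cv2.INTER_CUBIC)
b=cv2.resize(d["wrist"]["pixels"],None,fx=.6,fy=.6)
import numpy as np
o=np.zeros((360,800,3),np.uint8);o[:352,:396]=a;o[:288,400:784]=b;cv2.imwrite("pics/p5.png",o)
E
```

```text
time: 7.52
ee_pos: [0.5314, -0.0222, 0.13]
eef_rot: [0.749, 0.662, -0.001, -0.001]
ft_force: [0.7, 0.5, -2.5]
width: 0.0596
grip_force: 30.0
time: 8.18
ee_pos: [0.5387, -0.1251, 0.1309]
eef_rot: [0.748, 0.663, 0.0, -0.001]
ft_force: [0.6, 0.0, -3.3]
width: 0.0598
grip_force: 30.0
```

View pics/p5.png

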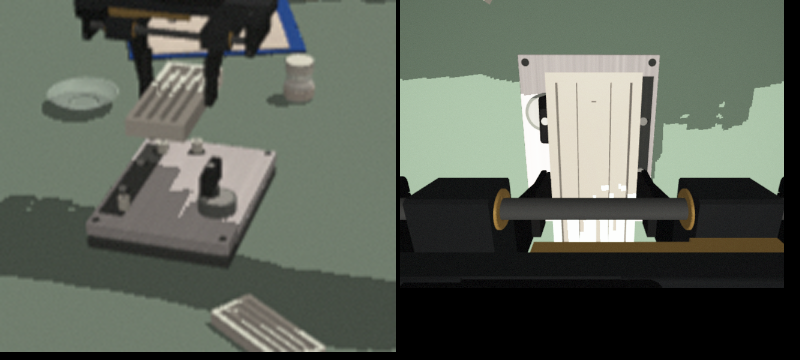

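The tray hangs level over the pocket (side view). In the wrist view its left-end corners are at full-image (242,122) and (403,122), so I'll check the in-hand offset from those before lowering.

```bash
python3 - <<'E'
import pickle; from h import *
from bench import monitor
c=pickle.load(open("c5.pkl","rb"))["wrist"]
t=np.radians(-6.93);R=np.array([[np.cos(t),-np.sin(t)],[np.sin(t),np.cos(t)]]);o=np.array([.5434,-.1243])
H=lambda X:((X[:,:2]-o)@R*1000).round(1)
P=xyz(c); m=(P[...,2]>.130)&(P[...,2]<.155); m[280:]=0
n,l,st,ce=cv2.connectedComponentsWithStats(m.astype(np.uint8));k=l[150,320];m=l==k;m[260:]=0
v,u=np.nonzero(m);ap=cv2.approxPolyDP(cv2.convexHull(np.stack([u,v],1).astype(np.int32)),5,True)[:,0];print(ap.tolist(),np.median(P[m][:,2]))
for z in(.1424,):print(H(plane(c,ap,z)))
for r in(140,180,220):
    print(r,"z across",P[r,[270,300,330,360,380],2].round(4))
s=monitor.read_state();print(s["ee_pos"],H(s["ee_pos"][None]),2*np.degrees(np.arctan2(s["eef_rot"][1],s["eef_rot"][0])))
E
```

```text
[[403, 121], [396, 259], [248, 259], [241, 121]] 0.13238541834143078
[[ 24.8  78.4]
 [ 25.   25.6]
 [-34.3  25.6]
 [-34.1  78.4]]
140 z across [0.1308 0.1312 0.131  0.1314 0.1322]
180 z across [0.1311 0.1312 0.1309 0.1306 0.1318]
220 z across [0.1318 0.1312 0.1305 0.1322 0.1327]
[ 0.53903582 -0.12513899  0.13131179] [[-4.2 -1.4]] 83.15314123483012
```

```bash

python3 -m crank '{"steps":[[[0.04,-0.03,-0.5],[0,0,0]],[[0,0,-0.7],[0,0,0]],[[0,0,-0.7],[0,0,0]],[[0,0,-0.6],[0,0,0]],[[0,0,-0.5],[0,0,0]],[[0,0,-0.4],[0,0,0]],[[0,0,0],[0,0,0]],[[0,0,0],[0,0,0]],[[0,0,0],[0,0,0]]]}'
python3 -m crank '{"steps":[[[0,0,-0.1],[0,0,0]],[[0,0,-0.1],[0,0,0]],[[0,0,-0.1],[0,0,0]],[[0,0,0],[0,0,0]],[[0,0,0],[0,0,0]]]}'
```

```text
time: 9.08
ee_pos: [0.5406, -0.1272, 0.047]
eef_rot: [0.749, 0.663, 0.0, 0.0]
ft_force: [0.3, 0.1, -2.0]
width: 0.0596
grip_force: 30.0
time: 9.5
ee_pos: [0.5399, -0.1273, 0.0387]
eef_rot: [0.749, 0.663, -0.0, -0.0]
ft_force: [0.1, 0.3, -2.6]
width: 0.0599
grip_force: 30.0
```

```bash

python3 -m crank '{"steps":[[[0,0,-0.04],[0,0,0]],[[0,0,-0.04],[0,0,0]],[[0,0,0],[0,0,0]],[[0,0,0],[0,0,0]]]}'
python3 -m crank '{"steps":[[[0,0,-0.03],[0,0,0]],[[0,0,0],[0,0,0]],[[0,0,0],[0,0,0]]]}'
```

```text
time: 9.83
ee_pos: [0.5399, -0.1273, 0.0368]
eef_rot: [0.749, 0.663, 0.0, -0.0]
ft_force: [1.0, 0.3, -2.3]
width: 0.0597
grip_force: 30.0
time: 10.08
ee_pos: [0.5401, -0.1273, 0.0364]
eef_rot: [0.749, 0.663, 0.0, 0.0]
ft_force: [-2.8, 0.5, 3.2]
width: 0.0597
grip_force: 30.0
```

Plate contact felt (+3 N). Sliding toward the end pin along the holder's -y.

```bash

python3 -m crank '{"steps":[[[-0.01,-0.08,0],[0,0,0]],[[-0.01,-0.08,0],[0,0,0]],[[-0.005,-0.04,0],[0,0,0]],[[0,0,0],[0,0,0]],[[0,0,0],[0,0,0]]]}'
python3 -m crank '{"steps":[[[-0.003,-0.03,0],[0,0,0]],[[0,0,0],[0,0,0]],[[0,0,0],[0,0,0]]]}'
python3 -m crank '{"steps":[[[-0.003,-0.03,0],[0,0,0]],[[0,0,0],[0,0,0]],[[0,0,0],[0,0,0]]]}'
```

```text
time: 10.5
ee_pos: [0.54, -0.132, 0.0364]
eef_rot: [0.749, 0.663, 0.001, 0.0]
ft_force: [1.4, 3.6, 5.3]
width: 0.0596
grip_force: 30.0
time: 10.75
ee_pos: [0.5399, -0.1326, 0.0364]
eef_rot: [0.749, 0.663, 0.001, 0.0]
ft_force: [1.6, 6.1, 5.2]
width: 0.0591
grip_force: 30.0
time: 11.0
ee_pos: [0.5398, -0.1332, 0.0364]
eef_rot: [0.749, 0.663, 0.001, 0.0]
ft_force: [1.5, 5.0, 6.0]
width: 0.0598
grip_force: 30.0
```

```bash

python3 -m crank '{"steps":[[[-0.003,-0.03,0.01],[0,0,0]],[[0,0,0],[0,0,0]],[[0,0,0],[0,0,0]]]}'
python3 -m crank '{"steps":[[[-0.003,-0.03,0],[0,0,0]],[[0,0,0],[0,0,0]],[[0,0,0],[0,0,0]]]}'
```

```text
time: 11.25
ee_pos: [0.5394, -0.1344, 0.0364]
eef_rot: [0.749, 0.663, 0.0, 0.0]
ft_force: [1.6, 4.1, 5.2]
width: 0.0597
grip_force: 30.0
time: 11.5
ee_pos: [0.5394, -0.1344, 0.0364]
eef_rot: [0.749, 0.663, 0.001, -0.0]
ft_force: [1.1, 6.8, 4.7]
width: 0.0596
grip_force: 30.0
```

```bash

python3 -m crank '{"steps":[[[-0.003,-0.03,0],[0,0,0]],[[0,0,0],[0,0,0]],[[0,0,0],[0,0,0]]]}'
python3 -m crank '{"steps":[[[-0.003,-0.03,0],[0,0,0]],[[0,0,0],[0,0,0]],[[0,0,0],[0,0,0]]]}'
```

```text
time: 11.75
ee_pos: [0.5394, -0.1345, 0.0364]
eef_rot: [0.748, 0.663, 0.001, -0.0]
ft_force: [1.0, 9.7, 5.0]
width: 0.0597
grip_force: 30.0
time: 12.0
ee_pos: [0.5394, -0.1345, 0.0365]
eef_rot: [0.748, 0.663, 0.001, -0.001]
ft_force: [1.3, 11.4, 5.0]
width: 0.0599
grip_force: 30.0
```

End pin contact found (the tool stopped and force climbs to 11 N). Now sliding toward the stop bar along the holder's +x.

```bash

python3 -m crank '{"steps":[[[0.04,-0.005,0],[0,0,0]],[[0.04,-0.005,0],[0,0,0]],[[0.03,-0.004,0],[0,0,0]],[[0,0,0],[0,0,0]],[[0,0,0],[0,0,0]]]}'
python3 -m crank '{"steps":[[[0.03,-0.004,0],[0,0,0]],[[0,0,0],[0,0,0]],[[0,0,0],[0,0,0]]]}'
python3 -m crank '{"steps":[[[0.03,-0.004,0],[0,0,0]],[[0,0,0],[0,0,0]],[[0,0,0],[0,0,0]]]}'
```

```text
time: 12.42
ee_pos: [0.5394, -0.1346, 0.0363]
eef_rot: [0.748, 0.663, -0.001, -0.003]
ft_force: [-13.2, 12.2, 18.7]
width: 0.0599
grip_force: 30.0
time: 12.67
ee_pos: [0.5395, -0.1346, 0.0362]
eef_rot: [0.748, 0.663, -0.002, -0.003]
ft_force: [-15.7, 13.1, 20.5]
width: 0.0596
grip_force: 30.0
time: 12.92
ee_pos: [0.5396, -0.1347, 0.0361]
eef_rot: [0.748, 0.663, -0.002, -0.004]
ft_force: [-19.7, 14.1, 23.7]
width: 0.0597
grip_force: 30.0
```

The tray sticks: pressing against the end pin while pushing builds up down-force. I'll relieve the y and z loads, then slide x.

```bash

python3 -m crank '{"steps":[[[-0.17,0.02,0],[0,0,0]],[[0,0.09,0.01],[0,0,0]],[[0,0,0],[0,0,0]],[[0,0,0],[0,0,0]]]}'
python3 -m crank '{"steps":[[[0,0,0.02],[0,0,0]],[[0,0,0],[0,0,0]],[[0,0,0],[0,0,0]]]}'
python3 - <<'E'
from bench import monitor
s=monitor.read_state();print(s["ft_force"],s["torque"],s["eef_rot"],s["ee_pos"])
from bench import cams
import pickle,cv2
d={n:cams.camera(n) for n in("wrist","side","scene")}
pickle.dump(d,open("c6.pkl","wb"))
a=cv2.resize(d["side"]["pixels"][190:280,265:385],None,fx=3.3,fy=3.3,interpolation=cv2.INTER_CUBIC)
b=cv2.resize(d["scene"]["pixels"][225:325,240:380],None,fx=2.8,fy=2.8,interpolation=cv2.INTER_CUBIC)
w=cv2.resize(d["wrist"]["pixels"][90:310,200:450],None,fx=1.3,fy=1.3,interpolation=cv2.INTER_CUBIC)
import numpy as np
o=np.zeros((590,800,3),np.uint8);o[:a.shape[0],:a.shape[1]]=a;o[:b.shape[0],400:400+b.shape[1]]=b;o[300:300+w.shape[0],100:100+w.shape[1]]=w;cv2.imwrite("pics/p6.png",o)
E
```

```text
time: 13.25
ee_pos: [0.5385, -0.1343, 0.0364]
eef_rot: [0.749, 0.663, -0.0, -0.0]
ft_force: [0.0, 5.7, 4.6]
width: 0.0596
grip_force: 30.0
time: 13.5
ee_pos: [0.5385, -0.1344, 0.0364]
eef_rot: [0.749, 0.663, -0.0, -0.001]
ft_force: [1.3, 6.1, -1.0]
width: 0.0596
grip_force: 30.0
[ 1.31281934  6.08897284 -1.03547361] [ 1.11031823 -0.37408615  0.0466453 ] [ 7.48698092e-01  6.62910836e-01 -1.38794942e-04 -6.08497309e-04] [ 0.53845529 -0.13436378  0.03638884]
```

View pics/p6.png

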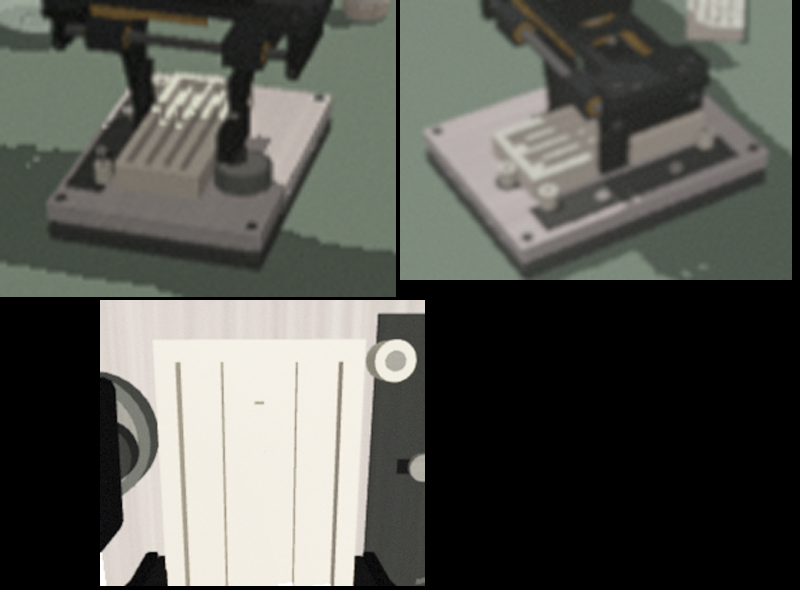

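The tray is flat in the pocket: it touches the end pin and has a small gap to the left bar pin, seen at (385,360) in the wrist panel. I'll push x with light loads.

```bash

python3 -m crank '{"steps":[[[0.007,0.05,0],[0,0,0]],[[0,0,0],[0,0,0]],[[0.03,-0.004,0],[0,0,0]],[[0,0,0],[0,0,0]],[[0,0,0],[0,0,0]]]}'
python3 -m crank '{"steps":[[[0.04,-0.005,0],[0,0,0]],[[0,0,0],[0,0,0]],[[0,0,0],[0,0,0]]]}'
python3 -c "
from bench import monitor
s=monitor.read_state();print(s['torque'],s['eef_rot'])"
```

```text
time: 14.07
ee_pos: [0.5396, -0.1341, 0.0368]
eef_rot: [0.749, 0.663, -0.0, 0.0]
ft_force: [-0.4, 0.2, -2.5]
width: 0.0596
grip_force: 30.0
time: 14.32
ee_pos: [0.5409, -0.1337, 0.0371]
eef_rot: [0.749, 0.663, 0.0, 0.0]
ft_force: [-0.8, 0.2, -2.4]
width: 0.0594
grip_force: 30.0
[-0.03187063 -0.10390497 -0.00520065] [7.48779808e-01 6.62818825e-01 6.64105486e-07 6.52117176e-05]
```

```bash

python3 -m crank '{"steps":[[[0.04,-0.005,0],[0,0,0]],[[0,0,0],[0,0,0]],[[0,0,0],[0,0,0]]]}'
python3 -m crank '{"steps":[[[0.03,-0.004,0],[0,0,0]],[[0,0,0],[0,0,0]],[[0,0,0],[0,0,0]]]}'
python3 -m crank '{"steps":[[[0.02,-0.003,0],[0,0,0]],[[0,0,0],[0,0,0]],[[0,0,0],[0,0,0]]]}'
python3 -m crank '{"steps":[[[0.02,-0.003,0],[0,0,0]],[[0,0,0],[0,0,0]],[[0,0,0],[0,0,0]]]}'
```

```text
time: 14.57
ee_pos: [0.5419, -0.1337, 0.0371]
eef_rot: [0.749, 0.663, 0.0, 0.0]
ft_force: [0.1, -0.4, -3.5]
width: 0.0595
grip_force: 30.0
time: 14.82
ee_pos: [0.5423, -0.1337, 0.0369]
eef_rot: [0.749, 0.663, -0.0, -0.0]
ft_force: [-1.5, 0.1, -2.9]
width: 0.0595
grip_force: 30.0
time: 15.07
ee_pos: [0.5424, -0.1337, 0.0368]
eef_rot: [0.749, 0.663, -0.0, -0.001]
ft_force: [-4.9, 1.3, -0.4]
width: 0.0597
grip_force: 30.0
time: 15.32
ee_pos: [0.5424, -0.1337, 0.0367]
eef_rot: [0.749, 0.663, -0.001, -0.001]
ft_force: [-6.9, 1.6, 0.0]
width: 0.0596
grip_force: 30.0
```

Bar contact. Lower onto the plate, then reseat against the end pin.

```bash

python3 -m crank '{"steps":[[[0,0,-0.03],[0,0,0]],[[-0.003,-0.03,0],[0,0,0]],[[0,0,0],[0,0,0]],[[0,0,0],[0,0,0]]]}'
python3 -m crank '{"steps":[[[-0.003,-0.03,0],[0,0,0]],[[0,0,0],[0,0,0]],[[0,0,0],[0,0,0]]]}'
python3 -m crank '{"steps":[[[-0.003,-0.03,0],[0,0,0]],[[0,0,0],[0,0,0]],[[0,0,0],[0,0,0]]]}'
python3 -c "
from bench import monitor
s=monitor.read_state();print(s['torque'],s['eef_rot'])"
```

```text
time: 15.65
ee_pos: [0.5424, -0.1339, 0.0363]
eef_rot: [0.749, 0.663, -0.001, -0.001]
ft_force: [-8.1, 2.9, 4.6]
width: 0.0596
grip_force: 29.9
time: 15.9
ee_pos: [0.5424, -0.1338, 0.0363]
eef_rot: [0.749, 0.663, -0.0, -0.001]
ft_force: [-8.2, 5.6, 5.2]
width: 0.0597
grip_force: 29.9
time: 16.15
ee_pos: [0.5424, -0.1338, 0.0363]
eef_rot: [0.748, 0.663, -0.0, -0.002]
ft_force: [-7.9, 7.9, 4.9]
width: 0.0597
grip_force: 30.0
[ 1.73497444  2.11816334 -0.37117742] [ 7.48369176e-01  6.63280177e-01 -4.32930105e-05 -1.72659703e-03]
```

y is still about 1 mm short of the earlier end-pin contact, so friction is holding it. Unload x and z a little, then push y.

```bash

python3 -m crank '{"steps":[[[-0.03,0.004,0.02],[0,0,0]],[[0,0,0],[0,0,0]],[[0,0,0],[0,0,0]]]}'
python3 -m crank '{"steps":[[[-0.01,-0.02,0],[0,0,0]],[[0,0,0],[0,0,0]],[[0,0,0],[0,0,0]]]}'
python3 -m crank '{"steps":[[[-0.003,-0.02,0],[0,0,0]],[[0,0,0],[0,0,0]],[[0,0,0],[0,0,0]]]}'
```

```text
time: 16.4
ee_pos: [0.5422, -0.1348, 0.0365]
eef_rot: [0.748, 0.663, 0.0, -0.001]
ft_force: [-4.5, 5.6, -2.1]
width: 0.0598
grip_force: 30.0
time: 16.65
ee_pos: [0.5422, -0.1348, 0.0366]
eef_rot: [0.748, 0.663, 0.0, -0.001]
ft_force: [-3.5, 6.4, -2.3]
width: 0.06
grip_force: 30.0
time: 16.9
ee_pos: [0.5421, -0.1348, 0.0366]
eef_rot: [0.748, 0.663, 0.001, -0.001]
ft_force: [-2.9, 7.1, -1.4]
width: 0.0596
grip_force: 30.0
```

```bash

python3 -m crank '{"steps":[[[0.03,-0.004,0],[0,0,0]],[[0,0,0],[0,0,0]],[[0,0,-0.02],[0,0,0]],[[0,0,0],[0,0,0]],[[0,0,0],[0,0,0]]]}'
python3 -c "
from bench import monitor
s=monitor.read_state();print(s['torque'],s['eef_rot'],s['ee_pos'])"
```

```text
time: 17.32
ee_pos: [0.5423, -0.1349, 0.0363]
eef_rot: [0.748, 0.663, 0.0, -0.002]
ft_force: [-7.6, 8.5, 5.4]
width: 0.0595
grip_force: 30.0
[ 1.82991553  1.85684073 -0.24878003] [ 7.48330936e-01  6.63323684e-01  6.76217842e-05 -1.57951753e-03] [ 0.54226634 -0.13486941  0.03634246]
```

```bash

python3 -m crank '{"steps":[[[0,0,0],[0,0,0]],[[0,0,0],[0,0,0]],[[0,0,0],[0,0,0]],[[0,0,0],[0,0,0]],[[0,0,0],[0,0,0]]]}' 80 30
python3 -m crank '{"steps":[[[0,0,0.3],[0,0,0]],[[0,0,0.8],[0,0,0]],[[0,0,1],[0,0,0]],[[0,0,1],[0,0,0]],[[0,0,1],[0,0,0]],[[0,0,1],[0,0,0]],[[0,-0.5,0.8],[0,0,0]],[[0,0,0],[0,0,0]],[[0,0,0],[0,0,0]]]}'
python3 - <<'E'
from bench import cams
import pickle,cv2
c=cams.camera("wrist");pickle.dump(c,open("w7.pkl","wb"))
cv2.imwrite("pics/w7.png",cv2.resize(c["pixels"][80:420,180:480],None,fx=1.75,fy=1.75,interpolation=cv2.INTER_CUBIC))
E
```

```text
time: 17.73
ee_pos: [0.5435, -0.1375, 0.0366]
eef_rot: [0.749, 0.663, 0.0, 0.0]
ft_force: [-0.7, -0.4, 0.1]
width: 0.0783
grip_force: 0.0
time: 18.48
ee_pos: [0.5437, -0.1505, 0.1853]
eef_rot: [0.749, 0.662, 0.001, 0.001]
ft_force: [0.2, 0.8, 0.1]
width: 0.0799
grip_force: 0.0
```

View pics/w7.png

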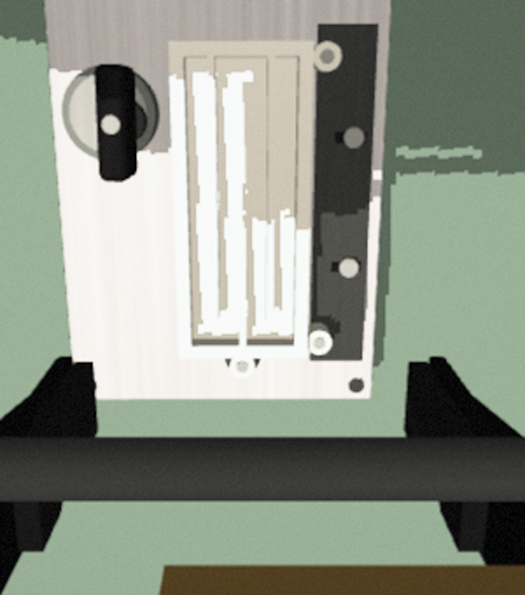

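w7 shows the tray in place against both bar pins, at crop (327,57) and (319,343), and the end pin (243,366). The wing points along the tray at (112,123). I'll check numerically.

```bash
python3 - <<'E'
import pickle; from h import *
c=pickle.load(open("w7.pkl","rb"))
t=np.radians(-6.93);R=np.array([[np.cos(t),-np.sin(t)],[np.sin(t),np.cos(t)]]);o=np.array([.5434,-.1243])
H=lambda X:((X[:,:2]-o)@R*1000).round(1)
px=lambda L:np.array(L)/1.75+[180,80]
print("tray TL,TR,BR,BL",H(plane(c,px([(168,41),(313,41),(307,359),(180,356)]),.048)).tolist())
print("pinL,R,end",H(plane(c,px([(327,57),(319.5,343),(243,366)]),.044)).tolist())
g=c["pixels"].max(2); m=np.zeros_like(g); m[110:190,220:265]=(g[110:190,220:265]<45)
n,l,st,ce=cv2.connectedComponentsWithStats(m);k=1+np.argmax(st[1:,4]);v,u=np.nonzero(l==k)
Q=((plane(c,np.stack([u,v],1),.08)[:,:2]-o)@R*1000).astype(np.float32)
print("wing",cv2.minAreaRect(Q)); print("knobtop",H(plane(c,px([(110.5,125)]),.08)))
E
```

```text
tray TL,TR,BR,BL [[-29.4, 69.2], [30.0, 69.1], [30.5, -70.9], [-28.7, -69.2]]
pinL,R,end [[36.4, 63.0], [36.6, -64.4], [0.6, -76.0]]
wing ((-44.51142501831055, 38.00257110595703), (41.83869934082031, 18.220306396484375), 89.35164642333984)
knobtop [[-48.6  37.3]]
```

Tray home verified (edges -29.5/+30.2, right end -70, bar pins at 36.5). The wing is at about 89°, so the knob is at about 0.36 and contact is expected near 1.5. Moving over the knob.

```bash

python3 -m crank '{"steps":[[[-0.44,0.7,0],[0,0,0]],[[-0.44,0.7,-0.4],[0,0,0]],[[-0.44,0.7,-1],[0,0,0]],[[-0.45,0.69,-1],[0,0,0]],[[0,0,-1],[0,0,0]],[[0,0,0],[0,0,0]],[[0,0,0],[0,0,0]],[[0,0,0],[0,0,0]]]}' 40 10
python3 -c "
from bench import monitor
s=monitor.read_state();print(s['torque'],s['joint_positions'].round(2) if hasattr(s['joint_positions'],'round') else s['joint_positions'])"
```

```text
time: 19.2
ee_pos: [0.4994, -0.0802, 0.0997]
eef_rot: [0.749, 0.663, 0.0, 0.0]
ft_force: [-0.7, -0.2, 1.1]
width: 0.0416
grip_force: 0.0
[-0.00427012 -0.0663801   0.01364901] [ 0.68  0.25 -0.68  1.89  0.18  1.06 -0.19]
```

```bash

python3 -m crank '{"steps":[[[0,-0.02,-0.6],[0,0,0]],[[0,0,-0.6],[0,0,0]],[[0,0,-0.4],[0,0,0]],[[0,0,-0.24],[0,0,0]],[[0,0,0],[0,0,0]],[[0,0,0],[0,0,0]],[[0,0,0],[0,0,0]]]}'
python3 -m crank '{"steps":[[[0,0,0],[0,0,0]],[[0,0,0],[0,0,0]],[[0,0,0],[0,0,0]],[[0,0,0],[0,0,0]],[[0,0,0],[0,0,0]],[[0,0,0],[0,0,0]]]}' 5 30
python3 -c "
from bench import monitor
s=monitor.read_state();print(s['torque'],s['eef_rot'])"
```

```text
time: 19.78
ee_pos: [0.4994, -0.0805, 0.0537]
eef_rot: [0.749, 0.663, 0.0, 0.0]
ft_force: [-0.0, -0.5, 0.7]
width: 0.04
grip_force: 0.0
time: 20.28
ee_pos: [0.4991, -0.0805, 0.053]
eef_rot: [0.749, 0.663, 0.0, 0.0]
ft_force: [0.9, -1.0, -0.3]
width: 0.0151
grip_force: 30.0
[-0.15958676 -0.45579352  0.00050072] [7.48749276e-01 6.62853185e-01 2.78587342e-04 3.14828977e-04]
```

```bash
cat > s.py <<'E'
from bench import monitor
import numpy as np
s=monitor.read_state();q=s["eef_rot"];print("phi",round(2*np.degrees(np.arctan2(q[1],q[0])),2),"tq",np.round(s["torque"],3),"F",np.round(s["ft_force"],1),"p",np.round(s["ee_pos"],4),"w",round(float(s["width"]),4),"q7",round(float(s["joint_positions"][6]),2),"t",round(float(s["time"]),2))
E
python3 -m crank '{"steps":[[[0,0,0],[0,0,-0.5]],[[0,0,0],[0,0,-0.5]],[[0,0,0],[0,0,0]],[[0,0,0],[0,0,0]]]}' >/dev/null; python3 s.py
python3 -m crank '{"steps":[[[0,0,0],[0,0,-0.5]],[[0,0,0],[0,0,-0.5]],[[0,0,0],[0,0,0]],[[0,0,0],[0,0,0]]]}' >/dev/null; python3 s.py
python3 -m crank '{"steps":[[[0,0,0],[0,0,-0.5]],[[0,0,0],[0,0,-0.5]],[[0,0,0],[0,0,0]],[[0,0,0],[0,0,0]]]}' >/dev/null; python3 s.py
```

```text
phi 78.12 tq [-0.164 -0.672  0.055] F [ 2.5 -0.5 -1.2] p [ 0.4992 -0.0805  0.053 ] w 0.0152 q7 -0.31 t 20.62
phi 73.17 tq [-0.224 -0.852  0.124] F [ 3.4  0.1 -0.2] p [ 0.4992 -0.0805  0.053 ] w 0.0154 q7 -0.4 t 20.95
phi 68.19 tq [-0.308 -1.135  0.146] F [ 4.2 -0.5 -0.4] p [ 0.4993 -0.0805  0.053 ] w 0.0153 q7 -0.48 t 21.28
```

```bash

python3 -m crank '{"steps":[[[0.01,0,0],[0,0,-0.5]],[[0.01,0,0],[0,0,-0.5]],[[0,0,0],[0,0,0]],[[0,0,0],[0,0,0]]]}' >/dev/null; python3 s.py
python3 -m crank '{"steps":[[[0,0,0],[0,0,-0.5]],[[0,0,0],[0,0,-0.5]],[[0,0,0],[0,0,0]],[[0,0,0],[0,0,0]]]}' >/dev/null; python3 s.py
python3 -m crank '{"steps":[[[0,0,0],[0,0,-0.5]],[[0,0,0],[0,0,-0.5]],[[0,0,0],[0,0,0]],[[0,0,0],[0,0,0]]]}' >/dev/null; python3 s.py
python3 - <<'E'
from bench import cams
import pickle,cv2
c=cams.camera("side");a=cams.camera("scene");w=cams.camera("wrist")
pickle.dump(dict(side=c,scene=a,wrist=w),open("c8.pkl","wb"))
import numpy as np
o=np.zeros((300,790,3),np.uint8)
o[:300,:396]=cv2.resize(c["pixels"][190:281,265:385],(396,300),interpolation=cv2.INTER_CUBIC)
o[:300,400:790]=cv2.resize(w["pixels"][150:380,170:470],(390,300),interpolation=cv2.INTER_CUBIC)
cv2.imwrite("pics/p8.png",o)
E
```

```text
phi 63.2 tq [-0.327 -0.606  0.094] F [ 2.9 -1.1  2.6] p [ 0.4993 -0.0806  0.0529] w 0.0149 q7 -0.56 t 21.62
phi 58.2 tq [-0.482 -0.692  0.127] F [ 2.6 -1.6  1.8] p [ 0.4994 -0.0806  0.053 ] w 0.0151 q7 -0.64 t 21.95
phi 53.21 tq [-0.532 -0.755  0.089] F [ 2.6 -2.9  3.3] p [ 0.4995 -0.0806  0.0529] w 0.0148 q7 -0.73 t 22.28
```

View pics/p8.png

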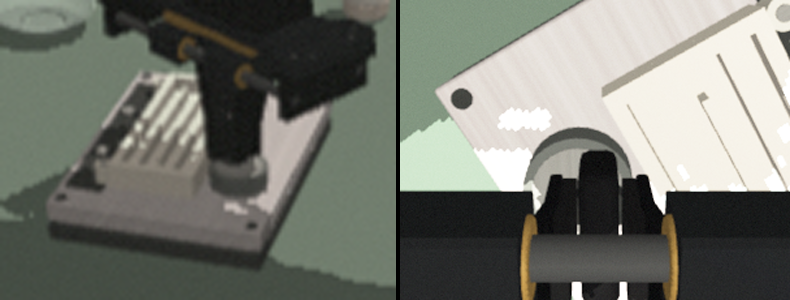

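The wing is turning with the fingers, and the lobe is still clear of the tray (wrist panel, gap at (625,150)). Continuing in steps, reading torque while moving.

```bash

python3 -m crank '{"steps":[[[0,0,0],[0,0,-0.4]],[[0,0,0],[0,0,-0.4]],[[0,0,0],[0,0,-0.4]],[[0,0,0],[0,0,-0.4]]]}' >/dev/null; python3 s.py
python3 -m crank '{"steps":[[[0,0,0],[0,0,-0.4]],[[0,0,0],[0,0,-0.4]]]}' >/dev/null; python3 s.py
python3 -m crank '{"steps":[[[0,0,0],[0,0,-0.2]],[[0,0,0],[0,0,-0.2]]]}' >/dev/null; python3 s.py
python3 -m crank '{"steps":[[[0,0,0],[0,0,-0.2]],[[0,0,0],[0,0,-0.2]]]}' >/dev/null; python3 s.py
python3 -m crank '{"steps":[[[0,0,0],[0,0,-0.2]],[[0,0,0],[0,0,-0.2]]]}' >/dev/null; python3 s.py
python3 -m crank '{"steps":[[[0,0,0],[0,0,-0.2]],[[0,0,0],[0,0,-0.2]]]}' >/dev/null; python3 s.py
```

```text
phi 45.01 tq [-0.667 -0.859  0.081] F [ 3.9 -2.   1.7] p [ 0.4995 -0.0806  0.053 ] w 0.0153 q7 -0.86 t 22.77
phi 41.01 tq [-0.646 -0.941  0.158] F [ 4.6 -2.4  2.4] p [ 0.4995 -0.0807  0.0529] w 0.0152 q7 -0.93 t 22.93
phi 39.05 tq [-0.679 -0.959  0.126] F [ 4.1 -3.9  2.7] p [ 0.4996 -0.0807  0.053 ] w 0.0153 q7 -0.96 t 23.1
phi 37.05 tq [-0.74  -0.983  0.086] F [ 4.8 -4.2  1.8] p [ 0.4996 -0.0808  0.053 ] w 0.0152 q7 -1.0 t 23.27
phi 35.05 tq [-0.745 -1.003  0.145] F [ 4.8 -3.1  2.1] p [ 0.4996 -0.0808  0.053 ] w 0.0154 q7 -1.03 t 23.43
phi 33.06 tq [-0.771 -1.027  0.116] F [ 4.4 -3.2  1. ] p [ 0.4996 -0.0808  0.053 ] w 0.0156 q7 -1.06 t 23.6
```

```bash

python3 -m crank '{"steps":[[[0.01,-0.01,0],[0,0,-0.2]],[[0,0,0],[0,0,-0.2]],[[0,0,0],[0,0,-0.2]]]}' >/dev/null; python3 s.py
python3 -m crank '{"steps":[[[0,0,0],[0,0,-0.2]],[[0,0,0],[0,0,-0.2]]]}' >/dev/null; python3 s.py
python3 -m crank '{"steps":[[[0,0,0],[0,0,-0.2]],[[0,0,0],[0,0,-0.2]]]}' >/dev/null; python3 s.py
python3 -m crank '{"steps":[[[0,0,0],[0,0,-0.2]],[[0,0,0],[0,0,-0.2]]]}' >/dev/null; python3 s.py
python3 -m crank '{"steps":[[[0,0,0],[0,0,-0.2]]]}' >/dev/null; python3 s.py
python3 -m crank '{"steps":[[[0,0,0],[0,0,-0.2]]]}' >/dev/null; python3 s.py
```

```text
phi 29.99 tq [-0.736 -0.773  0.147] F [ 2.8 -2.6  3.9] p [ 0.4996 -0.0808  0.0529] w 0.0152 q7 -1.11 t 23.85
phi 27.96 tq [-0.808 -0.843  0.139] F [ 3.1 -3.4  3.2] p [ 0.4996 -0.0809  0.0529] w 0.0155 q7 -1.15 t 24.02
phi 25.94 tq [-0.838 -0.849  0.156] F [ 3.4 -3.4  3.7] p [ 0.4997 -0.0809  0.0529] w 0.0151 q7 -1.18 t 24.18
phi 23.94 tq [-0.839 -0.881  0.179] F [ 4.3 -3.6  3.3] p [ 0.4997 -0.0808  0.0529] w 0.0152 q7 -1.21 t 24.35
phi 22.94 tq [-0.977 -0.847  0.196] F [ 3.5 -3.   4.2] p [ 0.4997 -0.0809  0.0529] w 0.0155 q7 -1.23 t 24.43
phi 21.94 tq [-0.925 -0.859  0.22 ] F [ 4.1 -3.9  2.7] p [ 0.4997 -0.0809  0.0529] w 0.0151 q7 -1.25 t 24.52
```

Bearing has begun: torque rises about 0.02 N m per degree. The target is about 0.29 N m (11 N).

```bash

python3 -m crank '{"steps":[[[0,0,0],[0,0,-0.2]]]}' >/dev/null; python3 s.py
python3 -m crank '{"steps":[[[0,0,0],[0,0,-0.2]]]}' >/dev/null; python3 s.py
```

```text
phi 20.94 tq [-0.86  -0.879  0.184] F [ 4.2 -3.9  3.5] p [ 0.4997 -0.0809  0.0529] w 0.0155 q7 -1.27 t 24.6
phi 19.94 tq [-0.883 -0.925  0.18 ] F [ 3.8 -3.6  3.4] p [ 0.4997 -0.0809  0.0529] w 0.0154 q7 -1.28 t 24.68
```

```bash

python3 -m crank '{"steps":[[[0,0,0],[0,0,-0.2]]]}' >/dev/null; python3 s.py
python3 -m crank '{"steps":[[[0,0,0],[0,0,-0.2]]]}' >/dev/null; python3 s.py
```

```text
phi 18.94 tq [-0.866 -0.914  0.146] F [ 3.6 -3.4  3.1] p [ 0.4997 -0.0809  0.0529] w 0.0155 q7 -1.3 t 24.77
phi 17.94 tq [-0.873 -0.835  0.113] F [ 4.6 -3.3  2.7] p [ 0.4997 -0.0809  0.0529] w 0.0155 q7 -1.32 t 24.85
```

That was slow sensor drift rather than bearing. Continuing degree by degree.

```bash

python3 -m crank '{"steps":[[[0,0,0],[0,0,-0.2]]]}' >/dev/null; python3 s.py
python3 -m crank '{"steps":[[[0,0,0],[0,0,-0.2]]]}' >/dev/null; python3 s.py
python3 -m crank '{"steps":[[[0,0,0],[0,0,-0.2]]]}' >/dev/null; python3 s.py
```

```text
phi 16.94 tq [-0.879 -0.883  0.129] F [ 3.5 -3.8  3.5] p [ 0.4997 -0.081   0.0529] w 0.0152 q7 -1.33 t 24.93
phi 15.94 tq [-0.921 -0.877  0.146] F [ 3.4 -4.   4.1] p [ 0.4997 -0.081   0.0529] w 0.0149 q7 -1.35 t 25.02
phi 14.94 tq [-0.935 -0.822  0.222] F [ 3.3 -4.3  2.9] p [ 0.4997 -0.081   0.0529] w 0.0155 q7 -1.37 t 25.1
```

```bash

python3 -m crank '{"steps":[[[0,0,0],[0,0,-0.2]]]}' >/dev/null; python3 s.py
python3 -m crank '{"steps":[[[0,0,0],[0,0,-0.2]]]}' >/dev/null; python3 s.py
```

```text
phi 13.95 tq [-0.966 -0.887  0.249] F [ 3.1 -3.5  4.2] p [ 0.4997 -0.081   0.0529] w 0.0153 q7 -1.38 t 25.18
phi 12.95 tq [-0.91  -0.874  0.299] F [ 4.4 -4.2  3.2] p [ 0.4997 -0.081   0.0529] w 0.0152 q7 -1.4 t 25.27
```

```bash
for i in 1 2 3 4 5 6; do python3 -m crank '{"steps":[[[0,0,0],[0,0,0]],[[0,0,0],[0,0,0]]]}' >/dev/null; python3 s.py | cut -c1-50; done
```

```text
phi 12.99 tq [-0.899 -0.836  0.263] F [ 3.5 -4.6  
phi 13.0 tq [-0.907 -0.857  0.219] F [ 4.7 -4.8  3
phi 13.0 tq [-0.917 -0.867  0.257] F [ 3.4 -4.4  3
phi 13.0 tq [-0.95  -0.906  0.225] F [ 3.7 -4.5  3
phi 12.99 tq [-0.904 -0.913  0.249] F [ 3.2 -3.9  
phi 13.0 tq [-0.936 -0.867  0.214] F [ 3.8 -3.9  2
```

Standing torque averages 0.24 against about 0.10 in free standing, and the moving figure is 0.30 against 0.15. Both give roughly 10–11 N, mid-band. Now relieve the side load and let go.

```bash

python3 -m crank '{"steps":[[[0.02,-0.02,0],[0,0,0]],[[0,0,0],[0,0,0]],[[0,0,0],[0,0,0]]]}' >/dev/null; python3 s.py
python3 -m crank '{"steps":[[[0,0,0],[0,0,0]],[[0,0,0],[0,0,0]],[[0,0,0],[0,0,0]],[[0,0,0],[0,0,0]],[[0,0,0],[0,0,0]]]}' 40 30 >/dev/null; python3 s.py
python3 -m crank '{"steps":[[[0,0,0.4],[0,0,0]],[[0,0,0.8],[0,0,0]],[[0,0,1],[0,0,0]],[[0,0,1],[0,0,0]],[[0,0,1],[0,0,0]],[[-0.5,0,1],[0,0,1]],[[-0.3,-1,0.5],[0,0,1]],[[0,-1,0],[0,0,1]],[[0,-1,0],[0,0,1]],[[0,-0.4,0],[0,0,1]]]}' >/dev/null
python3 -m crank '{"steps":[[[0.5,0,0],[0,0,1]],[[0.5,0,0],[0,0,1]],[[0.5,0,0],[0,0,1]],[[0.5,0,0],[0,0,1]],[[0.5,0,0],[0,0,1]],[[0,0,0],[0,0,1]],[[0,0,0],[0,0,1]],[[0,0,0],[0,0,1]],[[0,0,0],[0,0,1]],[[0,0,0],[0,0,0]]]}'
python3 - <<'E'
from bench import cams
import pickle,cv2
c=cams.camera("wrist");pickle.dump(c,open("w9.pkl","wb"))
cv2.imwrite("pics/w9.png",cv2.resize(c["pixels"][80:420,180:480],None,fx=1.75,fy=1.75,interpolation=cv2.INTER_CUBIC))
E
```

```text
phi 13.02 tq [-0.59  -0.336  0.188] F [ 1.1 -2.4  6.4] p [ 0.4997 -0.081   0.0528] w 0.0153 q7 -1.4 t 26.52
phi 13.04 tq [ 0.022 -0.021 -0.014] F [-0.2 -0.6 -0.4] p [ 0.4994 -0.0808  0.0523] w 0.0375 q7 -1.4 t 26.93
time: 28.6
ee_pos: [0.5424, -0.166, 0.1959]
eef_rot: [0.747, 0.664, 0.0, -0.0]
ft_force: [1.0, 0.7, -0.2]
width: 0.04
grip_force: 0.0
```

View pics/w9.png

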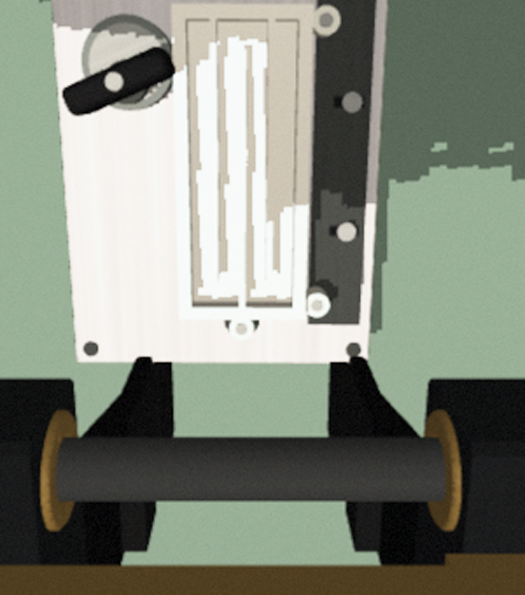

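w9 shows the tray still against the end pin (241,328) and both bar pins (326,20) and (317,305). The wing is at about 20° with the tyre bearing on the tray's side at (170,70), and the gripper is clear. Handing in.

```bash
python3 -c "
from bench import ticket
print(ticket.close_job())"
```

```text
the job is handed in; nothing more can be done
None
```

The tray lies home against the end pin and both bar pins, and the knob is turned clockwise to an estimated 10–11 N on the tray (from wrist torque, roughly ±3 N). The gripper let go and was clear, and I handed the job in at about 29 s; the hand-in gave no verdict.

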